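# Lock a sample tube into its quick clamp

## Robot

A 6-joint arm with a two-finger parallel gripper is mounted at the origin on a cart in front of the work surface, level with it; the furniture and walls round the work are solid. World frame = base frame: x ahead of the robot, y to its left, z up, the work surface at z = 0. Lengths are in mm, angles in rad, forces in N, time in s.
With the tool pointing down it reaches from about 300 to 775 mm from the base axis. Payload 14.6 kg.
Tool frame: the origin (TCP) lies between the finger pads; the fingertips stand 8 mm ahead of it and the grasp point (between the pads) lies 11 mm behind it; z points along the fingers, y is the direction in which the jaws open and shut (so a half turn about z gives the same grasp; the last joint's range is limited). The gripper opens to 94 mm and grips with 3 to 60 N. Pads are 16 mm wide; open, the fingers measure 119 mm over their backs; the gripper's body (75 mm by 177 mm) begins 78 mm behind the grasp point.
Start: joints at [1.147, 0.3, 1.521, -0, 1.321, -0.067], TCP at [192.1, 515.351, 213.446] pointing down, gripper open.
Joint ranges: [-3.03, 3.03], [-0.79, 2.21], [0.23, 2.52], [-1.04, 4.18], [0, 3.07], [-2.55, 2.55]. Speed limits (rad/s): [2.22, 2.22, 2.57, 3.14, 3.14, 3.14].

## Interface

Orientations are given as [roll, pitch, yaw] about the fixed x, y, z axes, in that order (R = Rz(yaw) Ry(pitch) Rx(roll)).
In Python, from cell import manip gives the robot as it stands. The module is installed in compiled form; this text tells all that it offers.
- The arm moves only by the tool send_rows, never from a script. Its argument "series" is a list that holds one entry, the list of rows, each a list of 5 numbers: the opening, from 0 (shut) to 1 (fully open), then the shift along the tool's x, y, z in mm, then the turn about the tool's z in degrees. In form: [[[gripper, dx, dy, dz, roll], ...]]. A call has 1 to 10 rows; each row is the pose to reach, as a shift and turn from the pose commanded when the call began, along the tool's axes at that moment; what a row does not reach only later rows make up. A row lasts 1/10 s, in which the tool goes at most 50 mm and 8.59 degrees, less where a joint would pass 70% of its speed; a pose out of reach is approached as far as the arm can. A call with a gripper value outside its range is refused whole. The fingers move at their own pace and stop on an object; "newtons" is the grip in N (left out, the last holds). Time passes only in rows, so rows that repeat a pose let the fingers close. It gives the time, the measured TCP pose, the force and the opening at its end, in the units of the state.
- manip.read_state(): the state, without advancing time (a new reading comes with each control period).
- manip.camera(name): name is "scene" or "top" or "wrist"; returns a dict with "img" (480x640x3 uint8, red, green, blue), "vfov" (degrees; the focal length in pixels is half the picture's height over the tangent of half this angle, whatever the lens; pixels are square), "cx", "cy" (the principal point, pixels), "dist" ([k1, k2, p1, p2, k3] as OpenCV has them; the pictures are not rectified), "pose" (4x4, takes a point from camera to world coordinates); the wrist camera has in their place "T_tool_cam" (4x4, takes a point from camera to tool coordinates, whose origin is the TCP and whose axes are the flange's). Camera axes: x right, y down, z forward; pixel columns grow to the right and rows downward; lengths in mm; the calibration is good to about 2 mm. A picture is of the moment at which its call begins: read the wrist's pose just before it. There is no depth.
- manip.sign_off(): hands the job in, once; it reports no verdict.
Trained networks look in a picture, given as the dict that the camera call returned (one of the last four; its "shot" number tells which), for a name from the list of things; names that differ only in an ending like _2 or _b are one class to them, and where a whole thing is asked for, a point or a joint stands for the part that bears it (a point fixed in the world has none). Each returns a list of dicts, best first, with "conf" (0 to 1); they miss things now and then, are a little off and sometimes report something else, mostly with a low value. They report only what shows in the picture. A call takes as long as a camera call.
- manip.find_in(target, picture): "rect" ([left, top, width, height] in pixels, round what is visible of it).
- manip.silhouettes(target, picture): "pixels" (480x640 bool, what is visible of it) and "rect" ([left, top, width, height] in pixels, round what is visible of it).
The state is a dict: "clock": time; "joints": joint angles; "qd": joint speeds; "effort": joint torques, N m; "eef_pos": TCP position; "eef_rot": TCP orientation; "wrist_force": force on the tool from outside, world axes, zero at the start; "moment": the same for the moment, N m; "finger_gap": finger opening in mm.
Only numpy, scipy, OpenCV 4.12 (cv2) and the standard library are available. Lean on these libraries where they do the work, as an engineer would, in place of code of your own. Each camera call takes 0.05 s, during which the arm holds its last target. There are 200 camera calls.

## Task

Secure the sample tube that lies in the quick clamp: push the raised steel strap over until it lies flat across the tube, and only then push the red cam lever over on top of it, fully down. Work by pushing only: leave the tube lying in its saddles, do not lift or carry anything, and leave the other things on the bench where they are.

Things in the scene. Friction and masses are not known exactly. Their poses are not given: they have to be found in the camera images.
- clamp: quick clamp, fixed to the bench: grey base plate 150 (x) x 88 (y) x 10 mm with two black tube saddles at y +-31 mm (28 mm high). Origin at the centre of the plate's underside, on the bench; x runs from the lever end (-x, nearer the robot) to the strap hinge end (+x), y along the clamped tube, z up. Hinge lugs reach z 52, y +-23 mm, lever lugs z 60, y +-17 mm
- strap_hinge (a point): axis of the strap's hinge, at x 48, y 0, z 42 mm in the clamp's frame; the axis runs along the clamp's y
- strap_tip (a point): free end of the strap, mid-width and mid-thickness, 95 mm from the hinge axis. The strap is a flat steel bar 20 mm wide (along y), 6 mm thick, the hinge axis in its mid-thickness; closed, its top face is at z = 45 mm in the clamp's frame, its underside 3 mm above the tube (a soft pad in between)
- strap (a joint): strap angle, rad: 0 = closed, level from the hinge towards -x across the tube; pi/2 = straight up; more = leaning out past the +x end, as it starts (limit 2.1). Friction (0.09 N m, 1 to 2 N at mid-strap) keeps it where it is left, so it must be pushed all the way. If the lever is down first, the strap cannot close
- lever_pivot (a point): axis of the cam lever, at x -58, y 0, z 50 mm in the clamp's frame; the axis runs along the clamp's y
- lever_tip (a point): free end of the red lever, 55 mm from its axis. The lever is a bar 15 to 18 mm wide (along y), 11 mm thick; when down, its top face is at z = 57 mm in the clamp's frame (7 mm above the axis) and its underside at 46 mm, just above the strap
- lever (a joint): lever angle, rad: 0 = locked, level from its axis towards +x on top of the closed strap; pi/2 = straight up; more = leaning out past the -x end, as it starts (limit 2.1). Friction (0.2 N m, about 5 N at 40 mm from the axis) keeps it where it is left
- tube: capped white plastic test tube with a blue cap, 20x103x20 mm, lying loose in the clamp's two saddles along the clamp's y, under where the strap closes; its top is at z = 36 mm in the clamp's frame. Origin at its underside in the middle of its length
- spare_tube: second capped white plastic test tube with a blue cap, 20x103x20 mm, lying loose on the bench; a bystander. Origin under its middle, y along the tube
- dish: clear petri dish, 64 mm wide, 16 mm high; a bystander. Origin at the centre of its underside
- marker: black marker pen, 15x138x16 mm; a bystander. Origin under its middle, y along the pen

How it is judged (in metres and radians):
On the way, in this order (a step that is already met when the one before it is completed fails the run):
1. the strap lies flat across the tube while the lever is still up (value of joint strap below 0.1 rad and value of joint lever above 1.2 rad), for 0.2 s.
2. the lever is pushed fully down over the closed strap (value of joint each of lever, strap below 0.1 rad), for 0.2 s.
At the end, for the whole second after the job is handed in: strap and lever are both within 0.1 rad (about 6 degrees) of fully down, and the tube lies at rest in its saddles within 12 mm of where it lay (all of step 2 and distance of tube from where it was at the start of the episode below 0.012 m and linear speed of tube below 0.02 m/s); the robot touches nothing.
It fails at once if the tube is lifted out of its saddles or shoved more than 20 mm (distance of tube from where it was at the start of the episode above 0.02 m).
It fails at once if a bystander is moved by more than 30 mm (distance of any of spare_tube, dish, marker from where it was at the start of the episode above 0.03 m).
It also fails if it takes over 45 s, if anything falls off the work surface, if the arm or the gripper's body presses on something with over 40 N, if the wrist force passes 120 N, or if a joint passes its speed limit or range.

## Working session

There is one attempt and no reset: what is moved stays moved. The work goes in short steps, Python scripts to look and compute and a tool call to move; the robot and the scene stay as the last step left them, time stands still between calls to the robot, and variables do not carry over. Pictures are saved under pics/ and viewed, about 8 in all and at most 12, crops included, and the job is handed in when it is done.

Besides the shell and the picture viewer there is one more tool, called after "Request:" as name(argument=value, ...) on one line, values as JSON. send_rows: Moves the arm, as the interface text tells. Its arguments: {"type":"object","properties":{"series":{"type":"array"},"newtons":{"type":"number"}},"required":["series"]}

```bash
mkdir -p pics
cat > h.py <<'E'
import numpy as np, cv2
from cell import manip
def save(name,p): cv2.imwrite(f'pics/{name}.png',p['img'][:,:,::-1])
def K(p):
    f=240/np.tan(np.radians(p['vfov'])/2); return np.array([[f,0,p['cx']],[0,f,p['cy']],[0,0,1.]])
def ray(p,uv):
    d=cv2.undistortPoints(np.array([[uv]],float),K(p),np.array(p['dist'],float))[0,0]
    T=np.array(p['pose']); return T[:3,3],T[:3,:3]@np.array([d[0],d[1],1])
def onz(p,uv,z):
    o,d=ray(p,uv); return o+d*(z-o[2])/d[2]
def proj(p,X):
    T=np.linalg.inv(np.array(p['pose'])); 
    return cv2.projectPoints(np.array(X,float).reshape(-1,3),cv2.Rodrigues(T[:3,:3])[0],T[:3,3],K(p),np.array(p['dist'],float))[0][:,0]
E
python3 - <<'E'
from h import *
print(manip.read_state())
for n in ['top','scene']:
    p=manip.camera(n); save(n,p); print(n,p['vfov'],np.round(p['pose'],3).tolist())
    for t in ['clamp','strap','lever','tube','dish','marker']:
        print(t,[(np.round(r['rect']).tolist(),round(r['conf'],2)) for r in manip.find_in(t,p)][:3])
E
```

```text
{'clock': 0.0, 'joints': array([ 1.14739943e+00,  3.00489892e-01,  1.52159697e+00,  2.49076195e-05,
        1.32073080e+00, -6.65485414e-02]), 'qd': array([-0.00045495, -0.001335  , -0.00145734, -0.0007118 , -0.00013329,
        0.00069506]), 'effort': array([-2.06651610e-03, -5.31797755e+01, -3.52733588e+01,  7.07633444e-02,
        2.43535376e-02, -1.34539955e-04]), 'eef_pos': array([191.98738604, 515.11727732, 212.86930595]), 'eef_rot': array([-3.14037196e+00, -1.05534245e-04,  2.78473806e+00]), 'wrist_force': array([ 0.30407129, -0.06389022,  0.1663956 ]), 'moment': array([0.03253692, 0.04989994, 0.018021  ]), 'finger_gap': 93.86853885511677}
top 47.86702901516714 [[-0.021, -0.998, 0.065, 403.737], [-1.0, 0.02, -0.009, 87.551], [0.008, -0.065, -0.998, 1189.597], [0.0, 0.0, 0.0, 1.0]]
clamp [([153.0, 170.0, 54.0, 85.0], 0.63)]
strap [([171.0, 170.0, 19.0, 31.0], 0.55)]
lever [([159.0, 240.0, 13.0, 18.0], 0.72), ([411.0, 265.0, 63.0, 17.0], 0.43)]
tube [([153.0, 214.0, 46.0, 14.0], 0.67)]
dish [([369.0, 242.0, 30.0, 31.0], 0.9)]
marker [([410.0, 265.0, 62.0, 17.0], 0.55)]
scene 42.23104766777643 [[0.851, -0.323, 0.413, -2.563], [-0.525, -0.504, 0.686, -707.468], [-0.013, -0.801, -0.598, 771.116], [0.0, 0.0, 0.0, 1.0]]
clamp []
strap [([287.0, 138.0, 21.0, 41.0], 0.77)]
lever [([231.0, 161.0, 20.0, 21.0], 0.44), ([226.0, 141.0, 81.0, 68.0], 0.38)]
tube [([258.0, 173.0, 22.0, 28.0], 0.82), ([342.0, 358.0, 64.0, 51.0], 0.62)]
dish [([327.0, 312.0, 39.0, 30.0], 0.89)]
marker [([342.0, 358.0, 64.0, 49.0], 0.76)]
```

Run:
```python
import cv2
a=cv2.imread('pics/top.png')[150:280,110:270]; b=cv2.imread('pics/scene.png')[110:240,190:350]
cv2.imwrite('pics/c1.png',cv2.hconcat([cv2.resize(a,(640,520),interpolation=2)[:, :400],cv2.resize(b,(640,520),interpolation=2)[:, 100:500]]))
```

```text
(no output)
```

View pics/top.png

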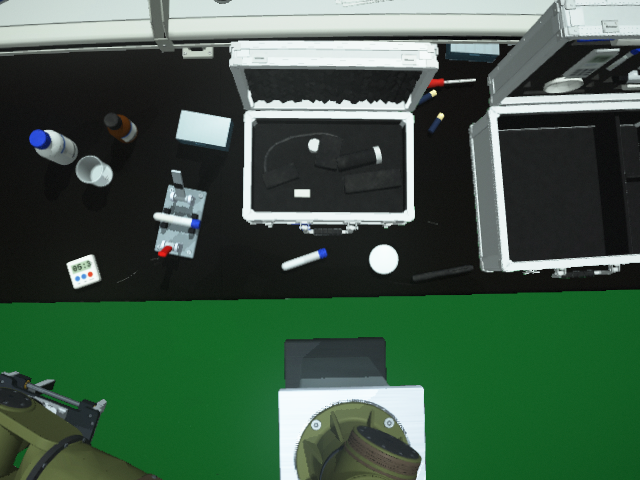

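View pics/c1.png

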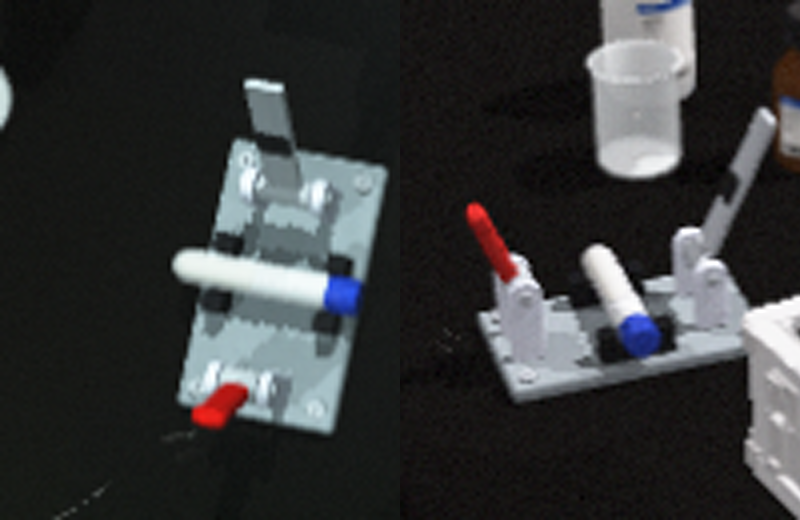

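The top view shows the clamp at about px (180,220), with the strap leaning out to +x and the red lever towards the robot. In the 4x crop the plate corners are at (235,140), (387,168), (333,432) and (180,403). Next I'll fit the clamp's pose.

```bash
cat >> h.py <<'E'
def cl2w(q,X):
    c,s=np.cos(q[2]),np.sin(q[2]); X=np.array(X,float).reshape(-1,3)
    return np.c_[q[0]+c*X[:,0]-s*X[:,1], q[1]+s*X[:,0]+c*X[:,1], X[:,2]]
E
python3 - <<'E'
from h import *
from scipy.optimize import least_squares
p=manip.camera('top'); s=manip.camera('scene')
C=[[75,44,10],[75,-44,10],[-75,-44,10],[-75,44,10]]
uv=np.array([[235,140],[387,168],[333,432],[180,403]])/4+[110,150]
uv-=.4
r=least_squares(lambda q:(proj(p,cl2w(q,C))-uv).ravel(),[480,350,-.2]); q=r.x
print(q,np.round(r.fun,1)); np.save('q.npy',q)
def draw(pic,off,w):
    i=cv2.resize(pic['img'][off[1]:off[1]+130,off[0]:off[0]+100,::-1],(400,520),interpolation=2)
    P=lambda X:[tuple(int(round(v)) for v in (a+.4-off)*4) for a in proj(pic,cl2w(q,X))]
    cv2.polylines(i,[np.array(P(C))],True,(0,255,255),1)
    st=[[48,0,42],[48-95*np.cos(2.1),0,42+95*np.sin(2.1)]]; lv=[[-58,0,50],[-58+55*np.cos(2.1),0,50+55*np.sin(2.1)]]
    for l,c in((st,(0,255,0)),(lv,(255,255,0))):
        a,b=P(l); cv2.line(i,a,b,c,1)
    return i
cv2.imwrite('pics/fit.png',cv2.hconcat([draw(p,np.array([110,150]),0),draw(s,np.array([215,110]),0)]))
# obstacles
for n,u in dict(boxcorner=(178,142),box2=(230,152),case=(243,222),casetop=(243,115),beaker=(110,175)).items(): print(n,onz(p,u,50).round())
E
```

```text
[ 5.23966602e+02  3.66222494e+02 -2.07849419e-01] [-0.3 -0.6  0.4 -0.3  0.3  0.6 -0.4  0.3]
boxcorner [690. 362.  50.]
box2 [666. 250.  50.]
case [515. 224.  50.]
casetop [746. 221.  50.]
beaker [622. 510.  50.]
```

View pics/fit.png

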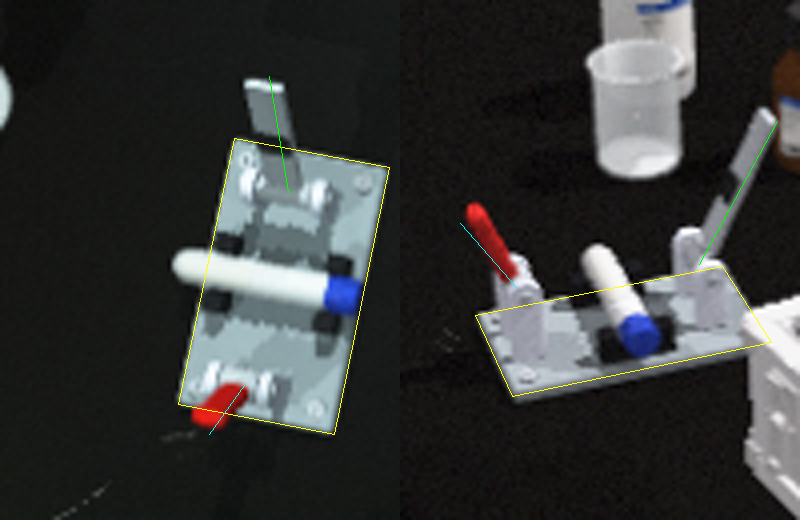

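View pics/scene.png

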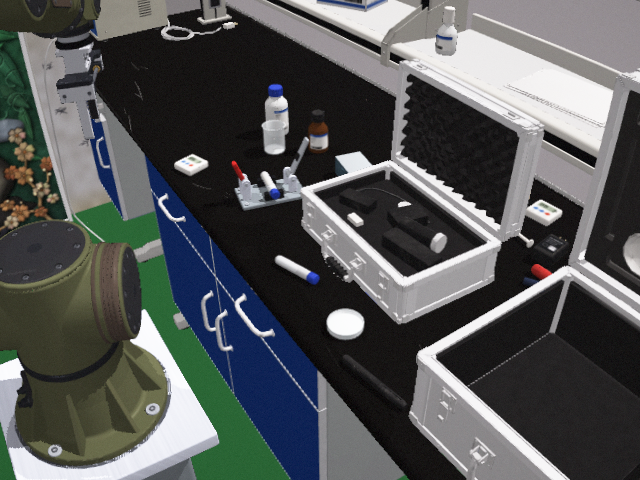

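The fit agrees to within about 2 px in both views. I'll close the gripper and align the tool with the clamp by turning it -8.5°.

Request:
send_rows(series=[[[0,0,0,0,-4],[0,0,0,0,-8.5],[0,0,0,0,-8.5],[0,0,0,0,-8.5],[0,0,0,0,-8.5]]], newtons=30)

```text
clock: 1.3
eef_pos: [192.1, 515.4, 213.5]
eef_rot: [3.142, 0.0, 2.931]
wrist_force: [-0.7, -0.1, -0.1]
finger_gap: 57.4
```

```bash
cat >> h.py <<'E'
def where():
    s=manip.read_state(); q=np.load('q.npy'); c,n=np.cos(q[2]),np.sin(q[2]); d=s['eef_pos'][:2]-q[:2]
    print('t',s['clock'],'clamp-frame tip',np.round([c*d[0]+n*d[1],-n*d[0]+c*d[1],s['eef_pos'][2]-8],1),'yaw err deg',np.degrees(s['eef_rot'][2]-np.pi-q[2])%360,'F',s['wrist_force'].round(1),'gap',s['finger_gap'])
E
python3 -c "from h import *;where()"
```

```text
t 1.3 clamp-frame tip [-355.5   77.4  205.5] yaw err deg 359.8626938818895 F [-0.7 -0.1 -0.1] gap 57.4064842746676
```

Request:
send_rows(series=[[[0,-45,-13,0,0],[0,-90,-26,0,0],[0,-135,-39,0,0],[0,-180,-52,0,0],[0,-225,-65,0,0],[0,-270,-75,0,0],[0,-270,-75,0,0],[0,-270,-75,0,0],[0,-270,-75,0,0]]])

```text
clock: 2.2
eef_pos: [440.0, 386.6, 213.4]
eef_rot: [-3.142, -0.0, 2.933]
wrist_force: [-0.0, -0.0, 0.5]
finger_gap: 0.5
```

Run:
```python
from h import *
from scipy.spatial.transform import Rotation as R
where(); st=manip.read_state(); p=manip.camera('wrist')
T=np.eye(4);T[:3,:3]=R.from_euler('xyz',st['eef_rot']).as_matrix();T[:3,3]=st['eef_pos']
p['pose']=T@np.array(p['T_tool_cam']); q=np.load('q.npy')
i=p['img'][:,:,::-1].copy()
C=[[75,44,10],[75,-44,10],[-75,-44,10],[-75,44,10]]
P=lambda X:proj(p,cl2w(q,X)).round().astype(int)
cv2.polylines(i,[P(C)],True,(0,255,255),1)
for a in (1.9,2.1):
    for l,c in(([[48,0,42],[48-95*np.cos(a),0,42+95*np.sin(a)]],(0,255,0)),([[-58,0,50],[-58+55*np.cos(a),0,50+55*np.sin(a)]],(255,255,0))): cv2.polylines(i,[P(l)],False,c,1)
cv2.imwrite('pics/w1.png',i)
```

```text
t 2.2 clamp-frame tip [-86.4   2.6 205.4] yaw err deg 359.9775618189013 F [-0.  -0.   0.5] gap 0.5256193354672188
```

View pics/w1.png

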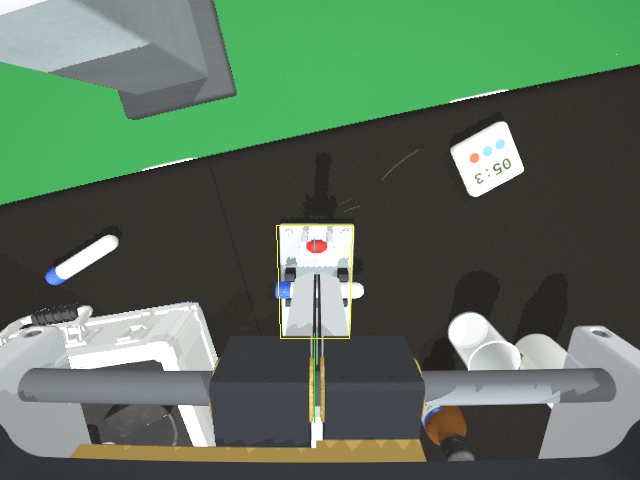

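The wrist view shows the plate at px 279–354 across, where the fit drew it at 277–351. So the true clamp y is about 2.5 mm more, and the tool already sits at that y. Next I'll move past the strap and come down behind it.

Request:
send_rows(series=[[[0,-45,0,0,0],[0,-90,0,0,0],[0,-135,0,0,0],[0,-180,0,0,0],[0,-211,0,0,0],[0,-211,0,40,0],[0,-211,0,80,0],[0,-211,0,115,0],[0,-211,0,115,0],[0,-211,0,115,0]]])

```text
clock: 3.25
eef_pos: [646.9, 343.4, 99.7]
eef_rot: [3.141, 0.0, 2.934]
wrist_force: [0.7, -0.8, 1.0]
finger_gap: -0.0
```

```bash
python3 -c "
from h import *
where()
# strap path: tip corner on strap face r=62; finger centre +8
x0,z0=125,90
for a in [1.5,1.3,1.1,.9,.7,.5,.3,.15,0]:
    x=48-62*np.cos(a)+3*np.sin(a)+8; z=42+62*np.sin(a)+3*np.cos(a); print('strap',a,round(x),round(z))
for a in [1.5,1.3,1.1,.9,.7,.5,.3,.15,0]:
    x=-58+45*np.cos(a)-7*np.sin(a)-8; z=50+45*np.sin(a)+7*np.cos(a); print('lever',a,round(x),round(z))
"
```

```text
t 3.25 clamp-frame tip [125.    3.1  91.7] yaw err deg 0.0237251633677964 F [ 0.7 -0.8  1. ] gap -0.009614417992370283
strap 1.5 55 104
strap 1.3 42 103
strap 1.1 31 99
strap 0.9 20 92
strap 0.7 11 84
strap 0.5 3 74
strap 0.3 -2 63
strap 0.15 -5 54
strap 0 -6 45
lever 1.5 -70 95
lever 1.3 -61 95
lever 1.1 -52 93
lever 0.9 -44 90
lever 0.7 -36 84
lever 0.5 -30 78
lever 0.3 -25 70
lever 0.15 -23 64
lever 0 -21 57
```

Request:
send_rows(series=[[[0,10,0,-4,0],[0,20,0,-8,0],[0,30,0,-10,0],[0,40,0,-12,0],[0,50,0,-13,0],[0,60,0,-13,0],[0,70,0,-13,0],[0,77,0,-13,0],[0,83,0,-12,0],[0,83,0,-12,0]]])

```text
clock: 4.25
eef_pos: [565.2, 359.8, 110.2]
eef_rot: [-3.141, -0.001, 2.934]
wrist_force: [-0.9, 0.0, 0.0]
finger_gap: 0.9
```

Run:
```python
from h import *
where(); p=manip.camera('scene'); i=p['img'][90:240,180:380,::-1]; cv2.imwrite('pics/s2.png',cv2.resize(i,(800,600),interpolation=2))
```

```text
t 4.25 clamp-frame tip [ 41.7   2.2 102.2] yaw err deg 359.99124677804036 F [-0.9  0.   0. ] gap 0.8560067952388762
```

View pics/s2.png

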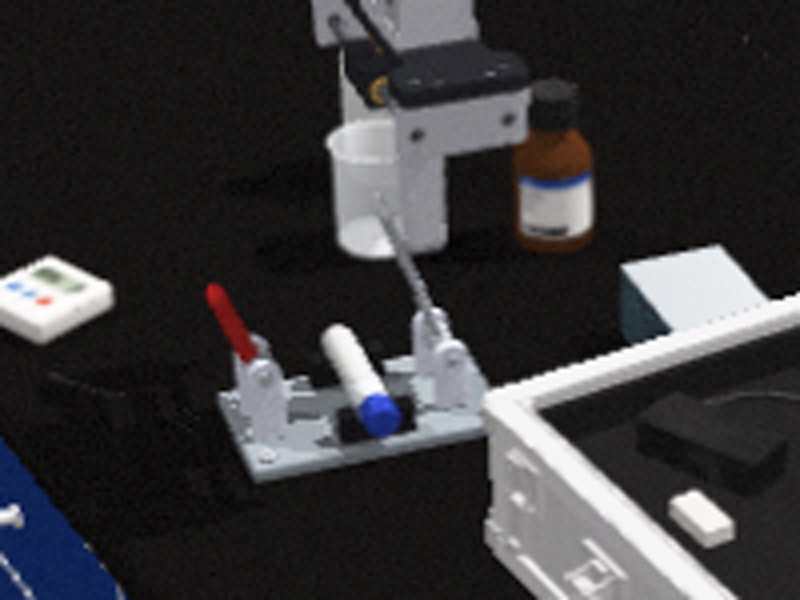

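The strap is past vertical and now leans towards the tube, with the finger behind it. I'll keep following the arc down.

Request:
send_rows(series=[[[0,6,0,1,0],[0,11,0,3,0],[0,17,0,6,0],[0,22,0,10,0],[0,27,0,14,0],[0,31,0,18,0],[0,35,0,23,0],[0,39,0,28,0],[0,42,0,34,0],[0,44,0,39,0]]])

```text
clock: 5.3
eef_pos: [522.6, 368.8, 70.8]
eef_rot: [-3.141, -0.0, 2.933]
wrist_force: [1.0, -0.4, 1.4]
finger_gap: 1.0
```

Request:
send_rows(series=[[[0,1,0,5,0],[0,2,0,9,0],[0,3,0,13,0],[0,4,0,16,0],[0,4,0,18,0],[0,4,0,19,0],[0,4,0,19,0],[0,4,0,19,0]]])

```text
clock: 6.1
eef_pos: [519.0, 369.6, 53.1]
eef_rot: [3.142, -0.0, 2.933]
wrist_force: [-3.1, -2.2, 6.6]
finger_gap: 0.7
```

```bash
python3 -c "from h import *;where()"
```

```text
t 6.1 clamp-frame tip [-5.6  2.2 45.1] yaw err deg 359.96548782021034 F [-3.1 -2.2  6.6] gap 0.7473682114394193
```

Request:
send_rows(series=[[[0,0,0,1,0],[0,0,0,1,0],[0,0,0,1,0],[0,0,0,-20,0],[0,0,0,-60,0],[0,0,0,-100,0],[0,40,0,-100,0],[0,80,0,-100,0],[0,120,0,-100,0],[0,120,0,-100,0]]])

```text
clock: 7.1
eef_pos: [398.2, 395.3, 152.8]
eef_rot: [-3.141, -0.001, 2.936]
wrist_force: [0.5, 0.6, -0.1]
finger_gap: 0.6
```

Run:
```python
from h import *
where(); p=manip.camera('scene'); i=p['img'][110:230,200:340,::-1]; cv2.imwrite('pics/s3.png',cv2.resize(i,(700,600),interpolation=2))
```

```text
t 7.1 clamp-frame tip [-129.     2.5  144.8] yaw err deg 0.1359707697592633 F [ 0.5  0.6 -0.1] gap 0.6016168851339422
```

View pics/s3.png

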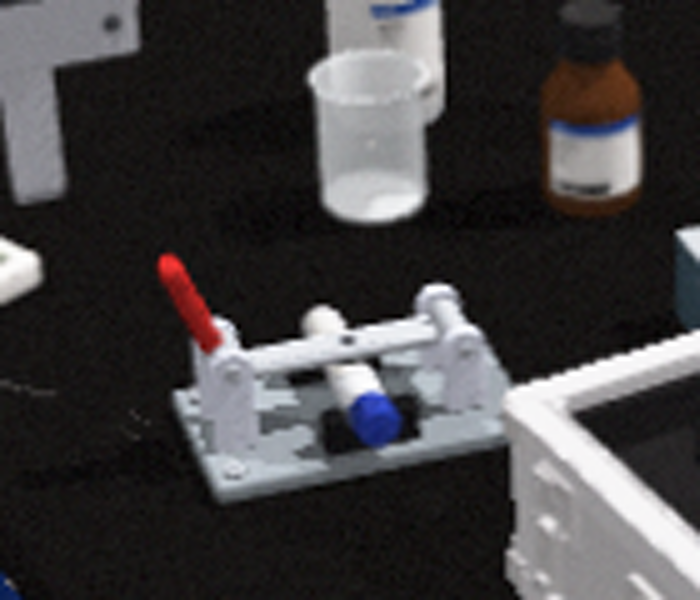

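The strap lies flat across the tube and the lever is still up (red tip at crop px (170,265)). Now for the lever, from behind.

Request:
send_rows(series=[[[0,0,0,30,0],[0,0,0,57,0],[0,0,0,57,0],[0,-10,0,56,0],[0,-20,0,54,0],[0,-30,0,52,0],[0,-40,0,50,0],[0,-50,0,50,0],[0,-58,0,49,0],[0,-65,0,49,0]]])

```text
clock: 8.15
eef_pos: [465.8, 380.9, 103.9]
eef_rot: [3.141, -0.0, 2.933]
wrist_force: [-3.7, 2.1, 0.5]
finger_gap: 0.5
```

```bash
python3 -c "from h import *;where()"
```

```text
t 8.15 clamp-frame tip [-59.9   2.4  95.9] yaw err deg 359.95570902656704 F [-3.7  2.1  0.5] gap 0.5142742230138059
```

Request:
send_rows(series=[[[0,-5,0,1,0],[0,-9,0,2,0],[0,-13,0,4,0],[0,-17,0,6,0],[0,-21,0,8,0],[0,-25,0,11,0],[0,-28,0,14,0],[0,-31,0,18,0],[0,-34,0,22,0],[0,-36,0,26,0]]])

```text
clock: 9.15
eef_pos: [500.8, 373.4, 77.1]
eef_rot: [3.142, 0.0, 2.933]
wrist_force: [-1.9, 0.8, 4.2]
finger_gap: 0.5
```

Request:
send_rows(series=[[[0,-1,0,3,0],[0,-2,0,6,0],[0,-3,0,9,0],[0,-3,0,11,0],[0,-3,0,12.5,0],[0,-3,0,13.5,0],[0,-3,0,13.5,0],[0,-3,0,13.5,0]]])

```text
clock: 9.95
eef_pos: [504.2, 372.9, 64.9]
eef_rot: [3.141, 0.002, 2.933]
wrist_force: [1.8, -2.4, 11.0]
finger_gap: 0.3
```

```bash
python3 -c "from h import *;where()"
```

```text
t 9.95 clamp-frame tip [-20.7   2.4  56.9] yaw err deg 359.9598730408507 F [ 1.8 -2.4 11. ] gap 0.29502558525590966
```

Tip z is 56.9 mm, and the lever's top face should be at 57 mm when down. I'll press another 1 mm, hold, and retract.

Request:
send_rows(series=[[[0,0,0,1,0],[0,0,0,1,0],[0,0,0,1,0],[0,0,0,1,0],[0,0,0,-20,0],[0,0,0,-60,0],[0,0,0,-100,0],[0,45,0,-140,0],[0,90,0,-150,0],[0,100,0,-150,0]]])

```text
clock: 10.95
eef_pos: [402.9, 394.4, 215.9]
eef_rot: [3.14, 0.001, 2.935]
wrist_force: [0.8, -0.6, -1.7]
finger_gap: 0.5
```

Run:
```python
from h import *
where(); p=manip.camera('scene'); i=p['img'][110:230,200:340,::-1]; cv2.imwrite('pics/s4.png',cv2.resize(i,(700,600),interpolation=2))
```

```text
t 10.95 clamp-frame tip [-124.3    2.6  207.9] yaw err deg 0.06458400418577714 F [ 0.8 -0.6 -1.7] gap 0.5399300683027476
```

View pics/s4.png

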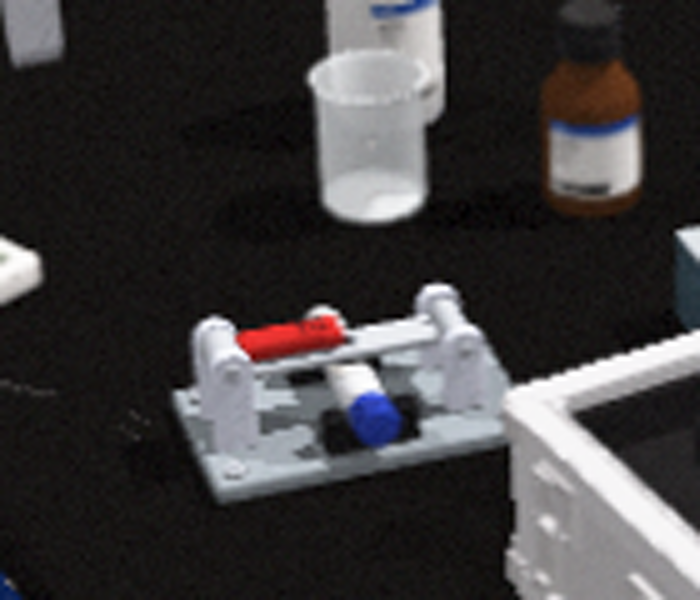

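The red lever (crop px 240–340, about 335) lies parallel on the flat strap. The tube hasn't moved and the gripper is clear.

```bash
python3 -c "from h import *;print(manip.sign_off())"
```

```text
the job is handed in; nothing more can be done
None
```

The clamp is secured and the job is handed in, at about 11 s of the 45 s allowed. With the closed gripper I pushed the strap over flat, then pushed the red lever down on top of it.

- **Strap:** the fingertip stopped at z 45.1 mm, where a closed strap should be at 45 mm. The picture showed it flat with the lever still up.
- **Lever:** the fingertip stopped at z 56.9 mm, where a lowered lever should be at 57 mm. The last picture shows it parallel on the strap.
- **Tube and bystanders:** the tube looks unmoved in its saddles. The arm stayed clear of the spare tube, dish and marker, but I did not measure their positions again.
- **Forces:** the highest wrist force read at the end of a move was about 11 N. It was not read during the two final 1 mm presses.
- **Disagreement:** the wrist view put the clamp about 2.5 mm further in y than the top-camera fit, so I pushed along the corrected line.

Joint angles can't be read directly, so I judged both from fingertip height and the pictures. Handing in gave no verdict.

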